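Push a notched gel plate out over its ledges to show the notch

ROBOT

A 6-joint arm with a two-finger parallel gripper is mounted at the origin on a cart in front of the work surface, level with it; the furniture and walls round the work are solid. World frame = base frame: x ahead of the robot, y to its left, z up, the work surface at z = 0. Lengths are in m, angles in rad, forces in N, time in s.
With the tool pointing down it reaches from about 0.325 to 0.75 m from the base axis. Payload 7.6 kg.
Tool frame: the origin (TCP) lies midway between the tips of the shut fingers; the grasp point (between the pads) lies 19 mm behind it; z points along the fingers, y is the direction in which the jaws open and shut (so a half turn about z gives the same grasp; the last joint's range is limited). The gripper opens to 85 mm and grips with 20 to 120 N. Pads are 22 mm wide; open, the fingers measure 114 mm over their backs; the gripper's body (76 mm by 85 mm) begins 54 mm behind the grasp point. The pads swing forward as they close: fully open they stand 13 mm farther back than shut.
Start: joints at [-1.192, 0.052, 1.401, -0, 1.689, -0.07], TCP at [0.228, -0.473, 0.206] pointing down, gripper open.
Joint ranges: [-2.9, 2.9], [-0.91, 2.17], [0.12, 2.37], [-1.06, 4.2], [0.26, 2.73], [-2.93, 2.93]. Speed limits (rad/s): [2.57, 2.57, 3.01, 3.14, 3.14, 3.14].

INTERFACE

Orientations are given as a unit quaternion [x, y, z, w].
In Python, from bench import manip, hand, planner, read_camera, camera_model, job, readout gives the robot as it stands. Calls block until the motion is done:
- manip.move_ptp(position, orientation): joint-space move of the TCP to a pose.
- manip.move_l(position, vel=0.15, frame=None): straight line of the TCP; frame=None keeps the orientation; vel is the mean speed in m/s.
- manip.move_j(angles): joint-space move.
- hand.set_gripper(opening): finger opening in m; the grip force is fixed at half the most; returns when the fingers have stopped.
- manip.wait(seconds).
- planner.inverse_kinematics(position, orientation): joint angles nearest the present ones, or None.
- read_camera(name): name is "scene" or "top" or "wrist"; returns the picture (400x640x3 uint8, blue, green, red); there is no depth.
- camera_model(name): a dict with "fx", "fy", "cx", "cy" (pixels), "k1" (the pictures are not rectified: a ray, as slopes to the right and down, at radius r is drawn at 1 + k1 r^2 times it, then the intrinsics apply), "rvec" (rotation vector, rad) and "tvec" (3), from world to camera coordinates, as OpenCV has them. Camera axes: x right, y down, z forward; pixel columns grow to the right and rows downward; lengths in m; the calibration is good to about 2 mm. A picture is of the moment at which its call begins: read the wrist's pose just before it. camera_model takes no time and is no camera call; for the wrist camera it gives the pose at the moment of the call.
A pose or a line that the arm cannot do raises manip.PlanningError and nothing moves.
- job.hand_in(): hands the job in, once; it reports no verdict.
Readings, each from a call of its own:
- readout.get_clock(): time.
- readout.get_qpos(): joint angles.
- readout.get_dq(): joint speeds.
- readout.get_joint_torque(): joint torques, N m.
- readout.get_eef_pos(): TCP position.
- readout.get_tool_rot(): TCP orientation.
- readout.get_wrist_force(): force on the tool from outside, world axes, zero at the start.
- readout.get_wrist_torque(): the same for the moment, N m.
- readout.get_gripper_width(): finger opening in m.
Only numpy, scipy, OpenCV 4.12 (cv2) and the standard library are available. Lean on these libraries where they do the work, as an engineer would, in place of code of your own. Each camera call takes 0.05 s, during which the arm holds its last target.

TASK

One of the two white ceramic plates lying on the ledges of the low grey rack has a wide notch in its front end, and that edge is to be inspected for chips. With the fingertips only, push over the small drop catch that stands in front of that plate, outwards so that it falls clear, then push the plate from behind along its ledges until the whole notch hangs out past the front ends of the ledges, with more than half of the plate still resting flat on them. Do not lift the plate, and leave the other plate, its catch and the beaker and dropper bottle beside the rack as they are.

Things in the scene. Friction and masses are not known exactly. Their poses are not given: they have to be found in the camera images.
- plate_rack: Low grey plastic rack with two lanes side by side, fixed on the worktop: 150 mm long (its x), 226 mm wide (its y), walls 53 mm high. Origin: centre of its underside, on the worktop; -x is its front, roughly facing the robot, +y its left lane, z up. Front ends of the ledges: x = -75 mm; rear ends: x = +75 mm. Lanes are open at the rear and above.
- left_lane_front (a point): Middle of the left lane at the ledges' front ends and at the height of the ledge tops (rack x = -75, y = +57, z = 45 mm). A lane is 104 mm wide between its walls; a plate rests on two 16 mm wide ledges along them. Between the ledges it is open over 72 mm down to z = 12 mm (flat cross bars at x = -50 and +50 mm), so a fingertip can dip in behind a plate.
- right_lane_front (a point): The same point of the right lane, which is alike (rack x = -75, y = -57, z = 45 mm).
- notched_plate: The plate to push out: white alumina gel plate, 80 mm long (its x), 100 mm wide, 5 mm thick, about 0.14 kg, loose, lying flat in one of the two lanes (either). A notch 64 mm wide and 15 mm deep is cut in its front (-x) end, between two 18 mm wide ears. Origin: centre of the underside of the 80 x 100 outline; its x runs along the lane, -x to the front.
- notched_front (a point): Middle of the line between the tips of the notched plate's two ears, half-way up its thickness: 40 mm in front of the plate's centre (in the open mouth of the notch). It hangs out by as much as this point lies in front of the ledges' front ends.
- notched_back (a point): Middle of the notched plate's straight rear edge, half-way up its thickness.
- plain_plate: White alumina plate without a notch, 80 mm long, 100 mm wide, 5 mm thick, loose, lying in the other lane; to be left alone. Origin: centre of its underside.
- catch_left (a joint): Drop catch of the left lane: upright steel bar, 14 mm wide, 5 mm thick, on a pivot on the front of the outer ledge (rack x = -78.5, y = +101, z = 28 mm), turning about the rack's x axis. 0 rad: upright, blocking the plate's outer ear. Grows as its top swings outwards (rack +y); 1.6: lies level, clear below the plate. Pushed past about 0.3 it falls open by itself; no inward swing.
- catch_right (a joint): The same drop catch of the right (-y) lane, at x = -78.5 mm, y = -101 mm, z = 28 mm of the rack; it grows as the top swings outwards (to the rack's -y).
- catch_left_top (a point): Top end of the left catch: 52 mm from its pivot, 80 mm above the worktop (30 mm above the plates) when upright.
- catch_right_top (a point): Top end of the right catch.
- beaker: Small clear glass beaker, 50 mm across, 61 mm high, standing loose about 0.2 m to the right of the rack's middle; to be left alone. Origin: centre of its underside.
- dropper_bottle: White dropper bottle with a pointed red cap, 31 mm across, 94 mm high, standing loose about 0.2 m to the left of the rack's middle; to be left alone. Origin: centre of its underside.
Mind the look-alikes: they are no part of the job. What is shaped like the notched_plate but black or blue is not meant.

How it is judged:
On the way:
1. the catch in front of the notched plate has been pushed over and lies open (((y of notched_plate in the frame of plate_rack above 0 m and value of joint catch_left above 1.1 rad) or (y of notched_plate in the frame of plate_rack below 0 m and value of joint catch_right above 1.1 rad))), for 0.2 s.
At the end, for the whole second after the job is handed in: The notched plate rests flat on its ledges (0.05 rad), its front end 15 to 40 mm past theirs; its catch is open (over 1.1 rad), the other is not (under 0.6 rad); plain plate within 12 mm, beaker and dropper bottle upright and within 25 mm of where they were (x of notched_front in the frame of plate_rack between -0.115 and -0.09 m and z of notched_plate in the frame of plate_rack between 0.042 and 0.049 m and angle between notched_plate's own z axis and vertical below 0.05 rad and linear speed of notched_plate below 0.01 m/s and ((y of notched_plate in the frame of plate_rack above 0 m and value of joint catch_left above 1.1 rad and value of joint catch_right below 0.6 rad) or (y of notched_plate in the frame of plate_rack below 0 m and value of joint catch_right above 1.1 rad and value of joint catch_left below 0.6 rad)) and distance of plain_plate from where it was at the start of the episode below 0.012 m and distance of each of beaker, dropper_bottle from where it was at the start of the episode below 0.025 m and angle between each of beaker, dropper_bottle's own z axis and vertical below 0.2 rad); the robot touches nothing.
It fails at once if the notched plate is lifted off its ledges (by more than 12 mm) or tipped up (z of notched_plate in the frame of plate_rack above 0.057 m or angle between notched_plate's own z axis and vertical above 0.2 rad).
It fails at once if the plain plate is pushed more than 12 mm or lifted (distance of plain_plate from where it was at the start of the episode above 0.012 m).
It fails at once if the other plate's catch is opened ((y of notched_plate in the frame of plate_rack above 0 m and value of joint catch_right above 0.6 rad) or (y of notched_plate in the frame of plate_rack below 0 m and value of joint catch_left above 0.6 rad)).
It fails at once if the beaker or the dropper bottle is shifted more than 25 mm or knocked over (distance of any of beaker, dropper_bottle from where it was at the start of the episode above 0.025 m or angle between any of beaker, dropper_bottle's own z axis and vertical above 0.4 rad).
It also fails if it takes over 42 s, if anything falls off the work surface, if the arm or the gripper's body presses on something with over 40 N, if the wrist force passes 120 N, or if a joint passes its speed limit or range.

## Working session

There is one attempt and no reset: what is moved stays moved. The work goes in short steps, each a Python script; the robot and the scene stay as the last script left them, time stands still between calls to the robot, and variables do not carry over. Pictures are saved under pics/ and viewed, and the job is handed in when it is done.

```bash
mkdir -p pics; ls
python3 - <<'E'
from bench import *
import cv2
print(readout.get_clock())
for n in ["scene","top"]:
    cv2.imwrite(f"pics/{n}0.png",read_camera(n)); print(n,camera_model(n))
E
```

```text
pics
0.0
scene {'fx': 405.57003766672557, 'fy': 405.57003766672557, 'cx': 322.87514763384326, 'cy': 206.63945788457175, 'k1': -0.03622167278676222, 'rvec': array([ 0.81897442, -2.40365289,  1.27537962]), 'tvec': array([0.49809999, 0.1523586 , 0.78701497])}
top {'fx': 509.70312631536177, 'fy': 509.70312631536177, 'cx': 317.1842065575661, 'cy': 199.5052999111173, 'k1': -0.08488074773261466, 'rvec': array([ 2.21467579, -2.15317694,  0.09399437]), 'tvec': array([0.16505446, 0.4611757 , 1.11227724])}
```

View pics/scene0.png

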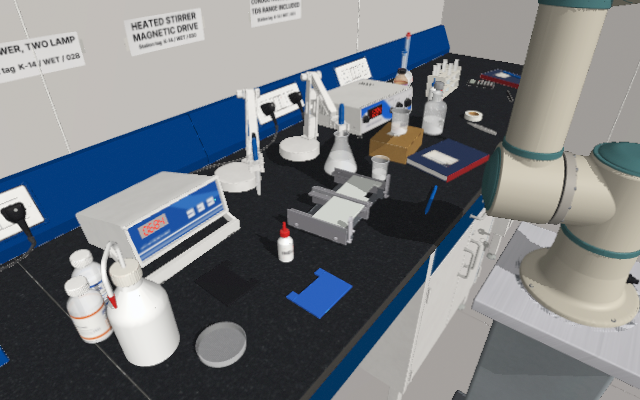

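View pics/top0.png

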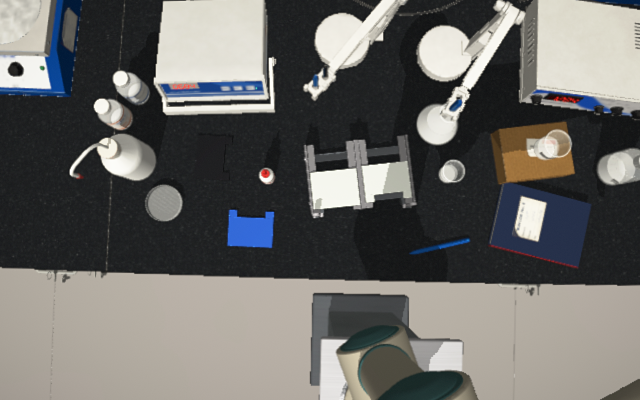

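Run:
```python
import cv2
t=cv2.imread("pics/top0.png"); cv2.imwrite("pics/top0c.png",cv2.resize(t[125:225,295:425],None,fx=6,fy=6,interpolation=cv2.INTER_CUBIC))
t=cv2.imread("pics/scene0.png"); cv2.imwrite("pics/scene0c.png",cv2.resize(t[160:255,275:405],None,fx=6,fy=6,interpolation=cv2.INTER_CUBIC))
```

```text
(no output)
```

View pics/top0c.png

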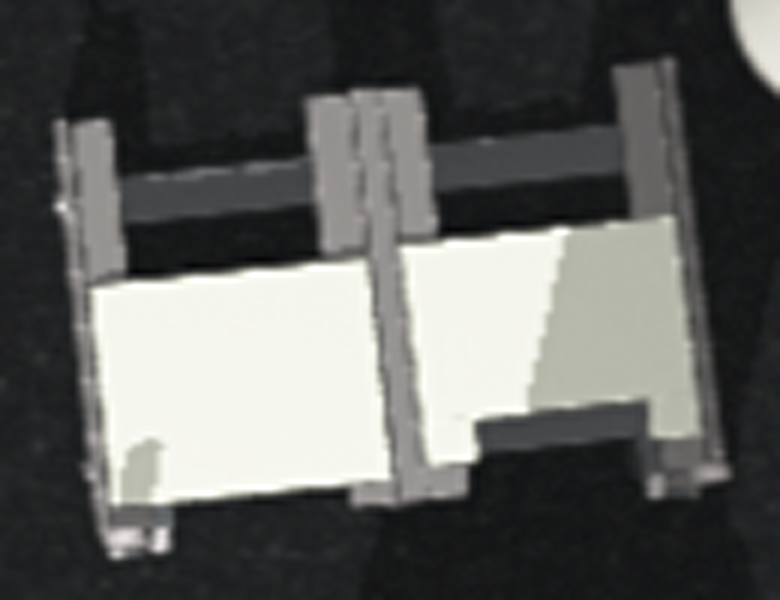

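View pics/scene0c.png

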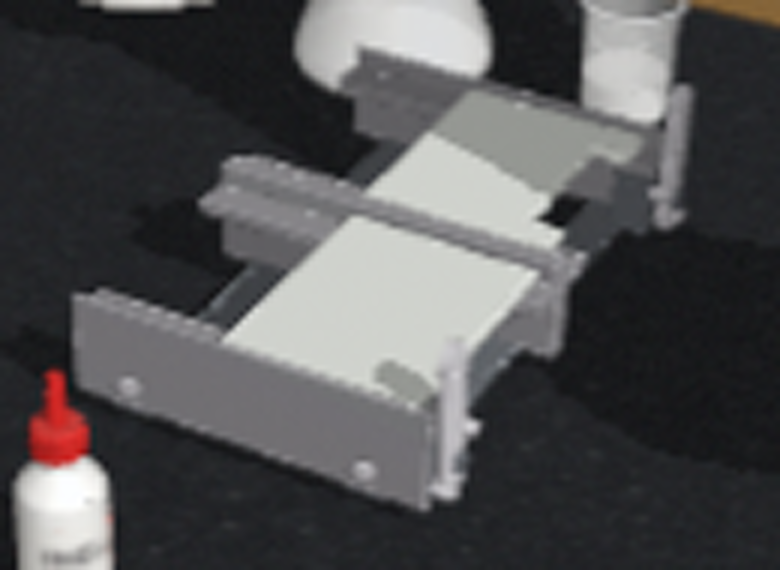

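Candidates (top image): white notched plate in the right lane (387,180), plain white plate in the left lane (335,187), blue notched plate (250,228), black plate on the worktop (~212,150). The crop confirms that the right-lane white plate has the notch, so catch_right is the one to push. Next I fit the rack pose.

```bash
cat > h.py <<'E'
import numpy as np, cv2
from scipy.optimize import least_squares
def proj(cm,P):
    R=cv2.Rodrigues(np.array(cm["rvec"]))[0]; c=np.atleast_2d(P)@R.T+cm["tvec"]
    s=c[:,:2]/c[:,2:]; s=s*(1+cm["k1"]*(s**2).sum(1,keepdims=True))
    return s*[cm["fx"],cm["fy"]]+[cm["cx"],cm["cy"]]
def ray(cm,uv,z):
    uv=np.atleast_2d(uv).astype(float); d=(uv-[cm["cx"],cm["cy"]])/[cm["fx"],cm["fy"]]; s=d.copy()
    for _ in range(20): s=d/(1+cm["k1"]*(s**2).sum(1,keepdims=True))
    R=cv2.Rodrigues(np.array(cm["rvec"]))[0]; C=-R.T@cm["tvec"]
    D=np.c_[s,np.ones(len(s))]@R
    return C+D*((z-C[2])/D[:,2])[:,None]
def rack2w(p,P):
    P=np.atleast_2d(P); c,s=np.cos(p[2]),np.sin(p[2])
    return np.c_[p[0]+c*P[:,0]-s*P[:,1],p[1]+s*P[:,0]+c*P[:,1],P[:,2]]
def w2rack(p,W):
    W=np.atleast_2d(W); c,s=np.cos(p[2]),np.sin(p[2]); d=W[:,:2]-p[:2]
    return np.c_[c*d[:,0]+s*d[:,1],-s*d[:,0]+c*d[:,1],W[:,2]]
E
python3 - <<'E'
from h import *
from bench import camera_model
cm=camera_model("top")
A=np.array([[307,97,75,21],[422,90,75,-21],[614,67,75,-93],[113,120,75,93],[467,495,-75,-21],[352,503,-75,21],[645,497,-75,-93]],float)
uv=(A[:,:2]+.5)/6-.5+[295,125]; P=np.c_[A[:,2:]/1000,np.full(len(A),.045)]
f=lambda p:(proj(cm,rack2w(p,P))-uv).ravel()
r=least_squares(f,[.45,-.1,0.1],loss='soft_l1'); print(r.x,f(r.x).reshape(-1,2).round(1).tolist())
p=r.x
g=lambda u:(w2rack(p,ray(cm,(np.array(u,float)+.5)/6-.5+[295,125],.05))*1000).round(1).tolist()
print("notched: rear L,R; ears",g([[400,245],[672,215],[428,465],[478,458],[650,435],[700,435]]))
print("plain rear, front",g([[92,287],[365,260],[112,505],[392,480]]))
for n,u,z in (("beaker",[452,171],.03),("bottle",[267,176],.05)): print(n,ray(cm,u,z), w2rack(p,ray(cm,u,z)))
s=camera_model("scene")
q=proj(s,rack2w(p,[[-.0785,-.101,.08],[-.0785,.101,.08],[-.0785,-.101,.028]])); print("scene catch tops",(((q-[275,160])+.5)*6-.5).round())
q=proj(cm,rack2w(p,[[-.0785,-.101,.08],[-.0785,.101,.08]])); print("top catch tops",(((q-[295,125])+.5)*6-.5).round())
E
```

```text
[0.51231676 0.08917972 0.12256583] [[0.0, 0.3], [-0.1, -0.3], [0.5, 0.6], [-0.4, -0.6], [-0.5, 0.3], [-0.6, 0.8], [2.8, -3.2]]
notched: rear L,R; ears [[17.6, -6.7, 50.0], [19.4, -106.3, 50.0], [-62.6, -8.6, 50.0], [-61.8, -26.8, 50.0], [-59.4, -89.6, 50.0], [-61.1, -107.6, 50.0]]
plain rear, front [[12.7, 105.6, 50.0], [13.3, 6.5, 50.0], [-66.3, 105.8, 50.0], [-66.8, 4.9, 50.0]]
beaker [[ 0.52736494 -0.11948347  0.03      ]] [[-0.01057569 -0.20893762  0.03      ]]
bottle [[0.50162879 0.28800562 0.05      ]] [[0.0137005  0.19864105 0.05      ]]
scene catch tops [[678.  92.]
 [447. 343.]
 [667. 201.]]
top catch tops [[703. 479.]
 [129. 533.]]
```

Right-lane plate front is at rack x ≈ -61 mm and rear at ≈ +19 mm. The catch tops reproject onto the bars in both views: scene crop (678,92) and (447,343). I'll close the gripper, go above the right catch and check with the wrist camera.

```bash
cat >> h.py <<'E'
p=np.array([0.51231676,0.08917972,0.12256583])
from scipy.spatial.transform import Rotation as Rn
def quat(sgn=1):
    # tool z down, tool y = sgn * rack y
    y=sgn*np.array([-np.sin(p[2]),np.cos(p[2]),0]); z=np.array([0,0,-1.]); x=np.cross(y,z)
    return Rn.from_matrix(np.c_[x,y,z]).as_quat()
def W(x,y,z): return rack2w(p,[[x/1000,y/1000,z/1000]])[0]
E
python3 - <<'E'
from h import *; from bench import *
print(readout.get_tool_rot(), quat(1),quat(-1))
T=W(-79,-68,170)
for s in (1,-1): print(s,planner.inverse_kinematics(T,quat(s)), planner.inverse_kinematics(W(55,-57,35),quat(s)))
q=min((planner.inverse_kinematics(T,quat(s)) for s in (1,-1)),key=lambda j:9 if j is None else abs(j[5]))
hand.set_gripper(0.0)
manip.move_j(q); print(readout.get_clock(),readout.get_eef_pos(),T,readout.get_tool_rot(),readout.get_gripper_width(),readout.get_wrist_force())
cm=camera_model("wrist"); print(cm); cv2.imwrite("pics/w1.png",read_camera("wrist"))
np.save("w1.npy",cm,allow_pickle=True)
im=cv2.imread("pics/w1.png")
for X in [[75,21,45],[75,-21,45],[75,-93,45],[-75,-21,45],[-75,-93,45],[-78.5,-101,80],[-75,21,45],[19,-7,50],[19,-107,50]]:
    print(X,proj(cm,[W(*X)]).round())
E
```

```text
[ 9.74926448e-01  2.22526203e-01 -1.23183142e-04 -7.03187725e-04] [-0.06124456  0.99812279  0.          0.        ] [ 0.99812279  0.06124456  0.         -0.        ]
1 [-5.63083726e-02 -1.72439480e-01  1.68704795e+00 -4.44089210e-16
  1.62698419e+00 -1.74967053e+00] [ 4.23653345e-03  3.11984176e-01  1.45603502e+00 -4.44089210e-16
  1.37357345e+00 -1.68912562e+00]
-1 [-5.63083726e-02 -1.72439480e-01  1.68704795e+00 -4.44089210e-16
  1.62698419e+00  1.39192212e+00] [ 4.23653345e-03  3.11984176e-01  1.45603502e+00 -4.44089210e-16
  1.37357345e+00  1.45246703e+00]
2.7917 [0.44234766 0.01144556 0.1700788 ] [0.44222303 0.01203137 0.17      ] [9.98146915e-01 6.08499865e-02 7.90537343e-05 9.96570181e-05] -0.00012096941398564198 [ 0.17082615 -0.15839803 -0.02601483]
{'fx': 343.13257019299664, 'fy': 343.13257019299664, 'cx': 319.12768370032035, 'cy': 203.60427376304725, 'k1': 0.006933698329820985, 'rvec': array([-2.15647456,  1.90771886,  0.31689006]), 'tvec': array([-0.04268677,  0.38691891,  0.48867224])}
[75, 21, 45] [[198. -15.]]
[75, -21, 45] [[254. -14.]]
[75, -93, 45] [[352. -14.]]
[-75, -21, 45] [[265. 182.]]
[-75, -93, 45] [[347. 182.]]
[-78.5, -101, 80] [[360. 198.]]
[-75, 21, 45] [[217. 182.]]
[19, -7, 50] [[240.  67.]]
[19, -107, 50] [[368.  67.]]
```

View pics/w1.png

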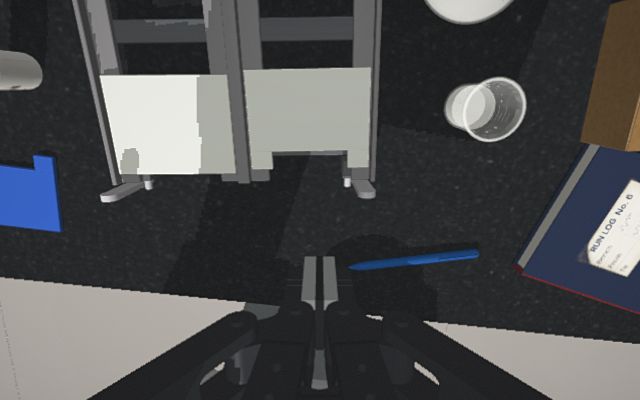

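Run:
```python
from h import *
im=cv2.imread("pics/w1.png"); cm=np.load("w1.npy",allow_pickle=True).item()
cv2.imwrite("pics/w1c.png",cv2.resize(im[60:205,225:385],None,fx=4.5,fy=4,interpolation=cv2.INTER_CUBIC))
for X in [[-78.5,-101,28],[-78.5,-101,80],[-78.5,-94,80],[-81,-108,80],[-78.5,101,80],[-75,5,53],[-75,-5,53],[-75,109,53],[-75,-109,53],[-75,-93,45],[-75,-21,45]]:
    q=proj(cm,[W(*X)])[0]; print(X,q.round(1),(((q-[225,60])+.5)*[4.5,4]).round())
```

```text
[-78.5, -101, 28] [353.7 180.7] [581. 485.]
[-78.5, -101, 80] [359.9 197.8] [609. 553.]
[-78.5, -94, 80] [351.1 197.8] [570. 553.]
[-81, -108, 80] [368.7 200.8] [649. 565.]
[-78.5, 101, 80] [103.4 197.8] [-545.  553.]
[-75, 5, 53] [233.3 184.3] [ 40. 499.]
[-75, -5, 53] [245.  184.3] [ 92. 499.]
[-75, 109, 53] [112.  184.3] [-506.  499.]
[-75, -109, 53] [365.9 184.3] [636. 499.]
[-75, -93, 45] [346.6 181.8] [549. 489.]
[-75, -21, 45] [265.  181.8] [182. 489.]
```

View pics/w1c.png

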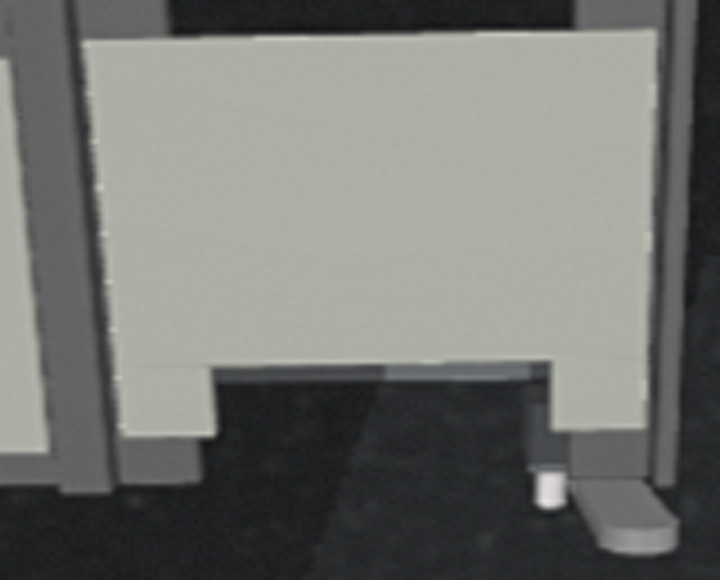

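Wrist view agrees within ~4 mm (rack slightly further to -y), and the right catch is upright at (360,190) px. Next I dip inside the catch and push outwards.

Run:
```python
from h import *; from bench import *
manip.move_l(W(-79,-68,66),vel=0.12)
print(readout.get_wrist_force().round(2) if hasattr(readout.get_wrist_force(),'round') else readout.get_wrist_force())
for y in (-90,-104,-114):
    manip.move_l(W(-79,y,66),vel=0.06); print(y,np.round(readout.get_wrist_force(),2),np.round(w2rack(p,[readout.get_eef_pos()]),4))
manip.move_l(W(-79,-100,80),vel=0.1)
manip.move_l(W(-79,-80,150),vel=0.15)
print(readout.get_clock())
cv2.imwrite("pics/w2.png",read_camera("wrist"));cv2.imwrite("pics/s2.png",read_camera("scene"))
a=cv2.imread("pics/s2.png")[150:255,275:405];b=cv2.imread("pics/w2.png")
cv2.imwrite("pics/c2.png",cv2.resize(a,None,fx=6,fy=5.5,interpolation=cv2.INTER_CUBIC))
```

```text
[ 0.17 -0.02  0.1 ]
-90 [-0.19 -0.23  0.17] [[-0.079  -0.0903  0.066 ]]
-104 [ 0.45 -1.   -0.3 ] [[-0.079  -0.1043  0.066 ]]
-114 [-0.65 -0.97  0.27] [[-0.079  -0.1143  0.066 ]]
6.0583
```

View pics/c2.png

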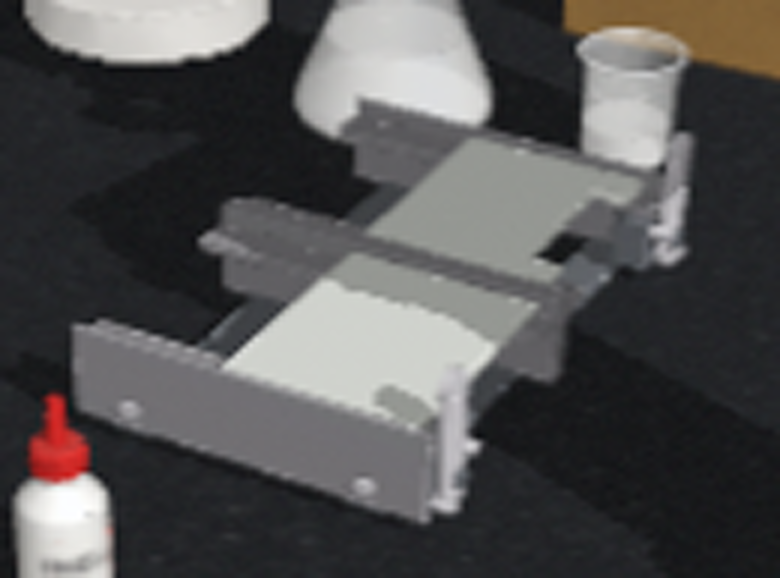

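View pics/w2.png

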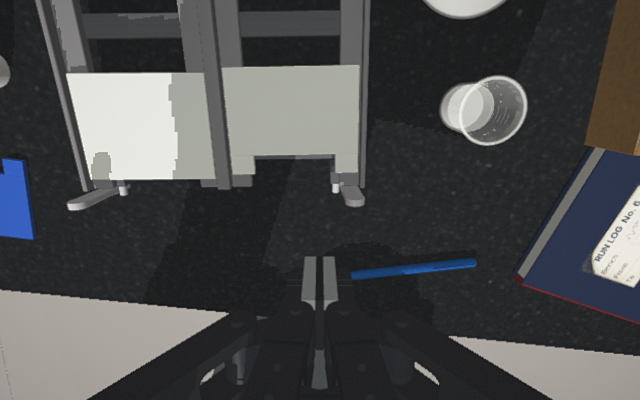

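The catch is still upright (catch tops in scene crop at (680,140) and (455,370)): the push wasn't far enough, since the tips are narrower than I assumed. I'll push further.

Run:
```python
from h import *; from bench import *
manip.move_l(W(-79,-72,66),vel=0.15)
for y in (-100,-110,-118,-126,-134,-140):
    manip.move_l(W(-79,y,66),vel=0.08); print(y,np.round(readout.get_wrist_force(),2),np.round(w2rack(p,[readout.get_eef_pos()]),4))
manip.move_l(W(-79,-140,130),vel=0.15)
print(readout.get_clock())
cv2.imwrite("pics/w3.png",read_camera("wrist"));cv2.imwrite("pics/s3.png",read_camera("scene"))
a=cv2.imread("pics/s3.png")[150:255,275:405]
cv2.imwrite("pics/c3.png",cv2.resize(a,None,fx=6,fy=5.5,interpolation=cv2.INTER_CUBIC))
```

```text
-100 [ 0.53  0.26 -0.04] [[-0.0789 -0.1002  0.0663]]
-110 [0.49 0.97 0.39] [[-0.079  -0.1101  0.066 ]]
-118 [-0.47 -0.11 -0.51] [[-0.079  -0.1181  0.066 ]]
-126 [ 0.62  0.94 -0.66] [[-0.079  -0.1262  0.066 ]]
-134 [-0.2  -0.63  0.46] [[-0.079  -0.1342  0.066 ]]
-140 [-0.21  0.99 -0.31] [[-0.079  -0.1402  0.066 ]]
9.225
```

View pics/c3.png

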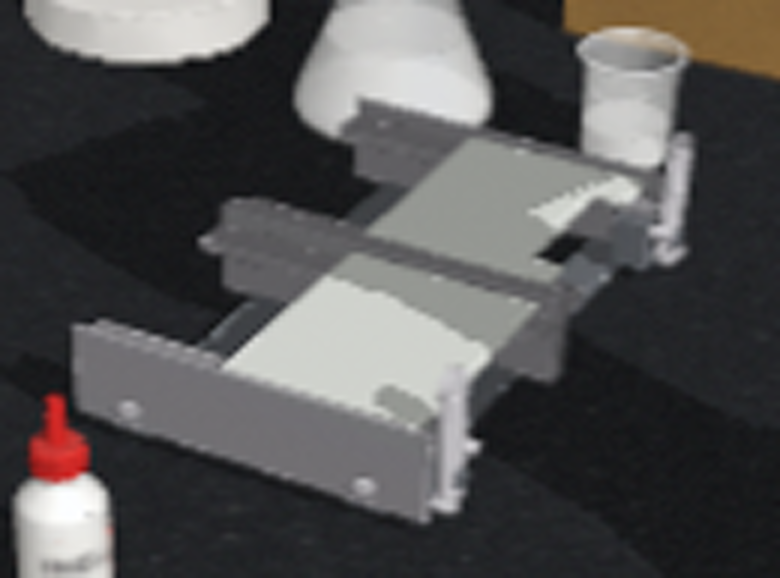

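View pics/w3.png

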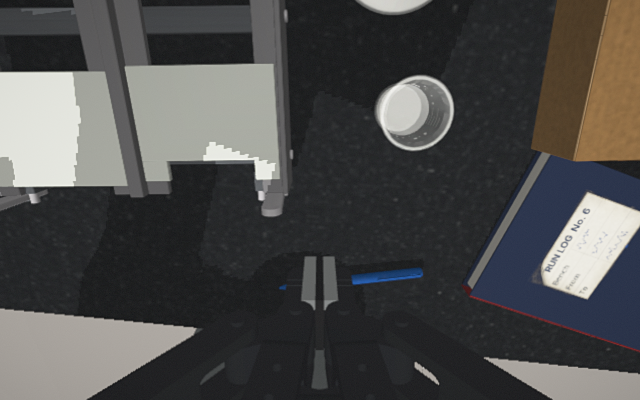

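Run:
```python
from h import *; from bench import *
e=np.array(readout.get_eef_pos()); cm=camera_model("wrist"); print(e,readout.get_tool_rot(),readout.get_gripper_width())
R=Rn.from_quat(readout.get_tool_rot()).as_matrix()
for d in ([0,0,0],[.011,0,0],[-.011,0,0],[0,.0145,0],[0,-.0145,0],[0,0,-.02],[0,0,-.05]): print(d,proj(cm,e+R@d).round(), proj(camera_model("scene"),e+R@d).round())
print("cam pos",-cv2.Rodrigues(cm["rvec"])[0].T@cm["tvec"])
cv2.imwrite("pics/w3c.png",cv2.resize(cv2.imread("pics/w3.png")[150:310,220:380],None,fx=3.7,fy=3.7,interpolation=cv2.INTER_CUBIC))
q=proj(cm,[W(-78.5,-101,80),W(-78.5,-101,28),W(-75,-5,53),W(-75,-109,53),W(-75,-21,45)]);print(q.round(1), ((q-[220,150]+.5)*3.7).round())
```

```text
[ 0.45026522 -0.05923487  0.12849116] [ 9.98120657e-01  6.12659778e-02 -1.23192642e-03 -3.40556858e-04] -8.074512203089209e-05
[0, 0, 0] [[319. 250.]] [[396. 151.]]
[0.011, 0, 0] [[319. 231.]] [[392. 150.]]
[-0.011, 0, 0] [[319. 268.]] [[400. 152.]]
[0, 0.0145, 0] [[345. 250.]] [[398. 149.]]
[0, -0.0145, 0] [[292. 250.]] [[394. 153.]]
[0, 0, -0.02] [[319. 268.]] [[397. 143.]]
[0, 0, -0.05] [[318. 305.]] [[398. 132.]]
cam pos [ 0.53352606 -0.04951439  0.29590759]
[[261.4 215.3]
 [271.6 192.6]
 [137.8 197.9]
 [277.7 198. ]
 [164.  194.7]] [[ 155.  244.]
 [ 193.  159.]
 [-302.  179.]
 [ 215.  179.]
 [-205.  167.]]
```

View pics/w3c.png

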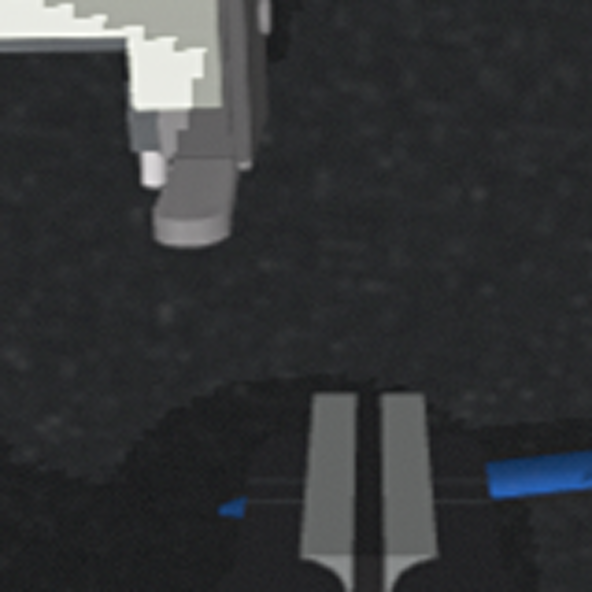

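View pics/s3.png

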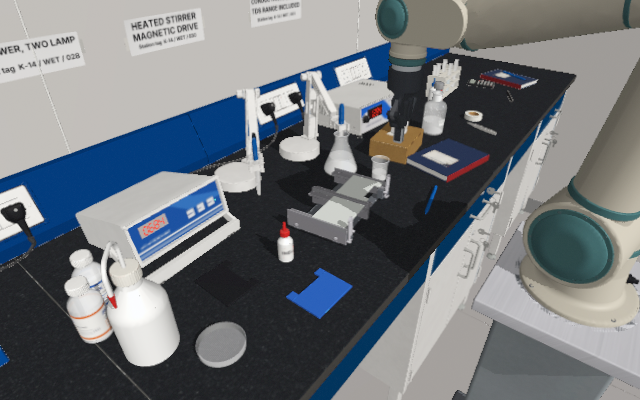

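Run:
```python
from h import *
a=cv2.imread("pics/w3.png")[200:310,250:390]
a=np.clip((a/255.)**0.45*255,0,255).astype(np.uint8)
a=cv2.resize(a,None,fx=5,fy=5,interpolation=cv2.INTER_CUBIC)
b=cv2.imread("pics/s3.png")[80:180,350:450]; b=np.clip((b/255.)**0.6*255,0,255).astype(np.uint8)
cv2.imwrite("pics/w3g.png",a);cv2.imwrite("pics/s3g.png",cv2.resize(b,None,fx=5.5,fy=5.5,interpolation=cv2.INTER_CUBIC))
```

```text
(no output)
```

View pics/w3g.png

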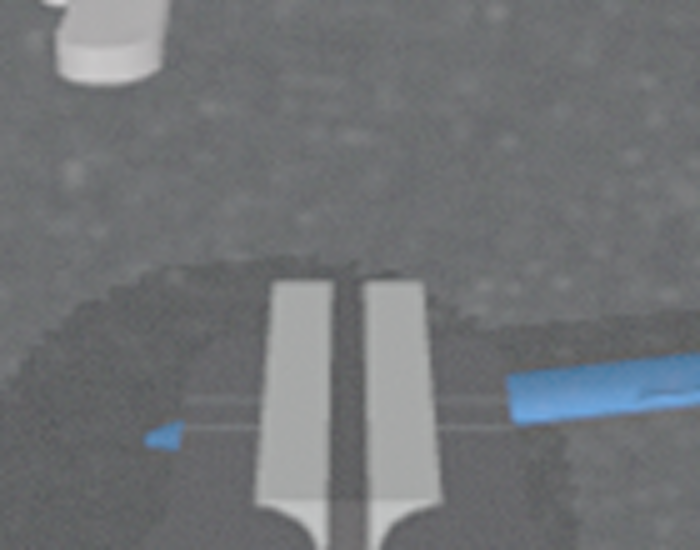

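View pics/s3g.png

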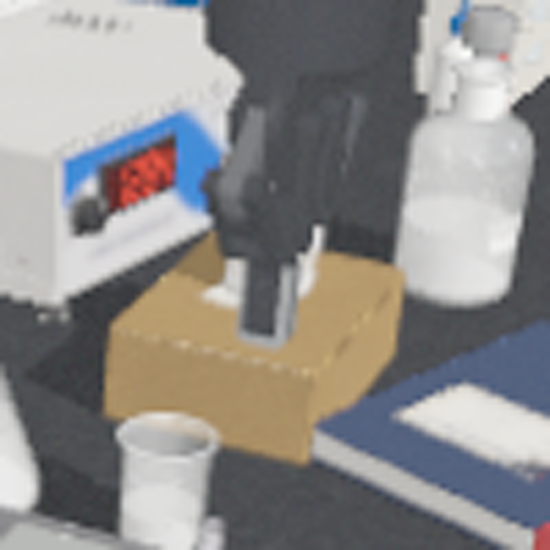

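The catch was never touched. In the scene crop the finger tips end at (398,143) px, where the reported TCP projects to row 151. So the real tips sit ~20 mm above the nominal TCP, and they passed over the 80 mm catch. I'll measure that with a gentle touch-down on free worktop.

Run:
```python
from h import *; from bench import *
cm=camera_model("wrist")
print("pen",(w2rack(p,ray(cm,[[283,287],[422,270]],.005))*1000).round())
x,y=-92,-160
manip.move_l(W(x,y,60),vel=0.2)
manip.move_l(W(x,y,30),vel=0.1)
f0=np.mean([readout.get_wrist_force() for _ in range(5)],0); print(f0.round(2), readout.get_eef_pos())
for z in np.arange(26,1,-4):
    manip.move_l(W(x,y,z),vel=0.08); f=np.array(readout.get_wrist_force()); 
    print(z,f.round(1),round(readout.get_eef_pos()[2],4))
    if abs(f[2]-f0[2])>4: break
print(readout.get_clock()); cv2.imwrite("pics/w4.png",read_camera("wrist")); cv2.imwrite("pics/s4.png",cv2.resize(read_camera("scene")[120:220,330:450],None,fx=6,fy=6,interpolation=cv2.INTER_CUBIC))
print(proj(camera_model("wrist"),readout.get_eef_pos()),((proj(camera_model("scene"),readout.get_eef_pos())-[330,120]+.5)*6))
```

```text
pen [[-182. -104.    5.]
 [-163. -238.    5.]]
[0.35 0.33 0.99] [ 0.44104743 -0.08077452  0.03074084]
26 [-0.3 -0.4 -0.1] 0.0263
22 [-0.6  0.4 -0.8] 0.0217
18 [ 0.1 -0.1  0.3] 0.0176
14 [-1.   0.4 -0.4] 0.0137
10 [ 1.2 -0.1 -0.1] 0.0097
6 [-0.1 -0.9  0.2] 0.0057
2 [ 0.6 -0.2  0.4] 0.0017
12.0417
[[318.63634593 249.60941692]] [[414.04272848 438.57767081]]
```

View pics/s4.png

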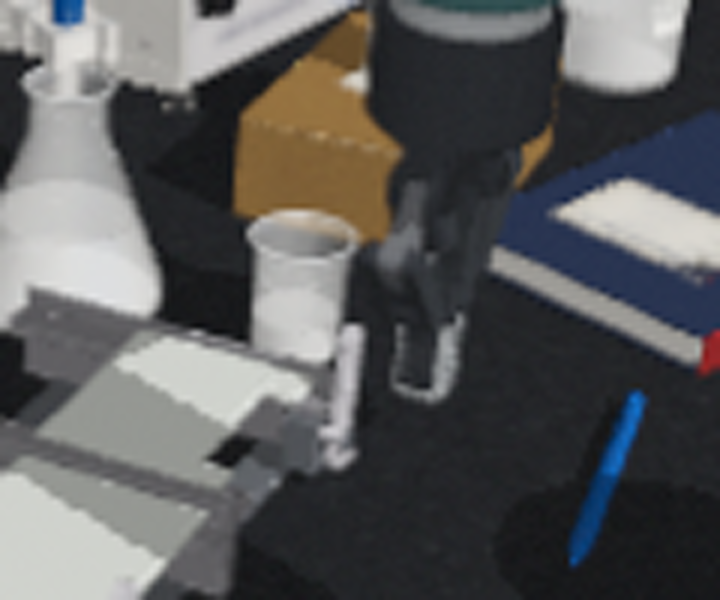

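Run:
```python
from h import *; from bench import *
x,y=-92,-160
for z in np.arange(-2,-30,-3):
    manip.move_l(W(x,y,z),vel=0.08); f=np.array(readout.get_wrist_force()); e=readout.get_eef_pos()
    print(z,f.round(1),round(e[2],4))
    if abs(f[2])>3: break
print(readout.get_clock())
manip.move_l(W(x,y,20),vel=0.2)
```

```text
-2 [-0.3 -0.2 -0.1] -0.0023
-5 [-0.1 -0.3  0.4] -0.0052
-8 [ 0.9 -1.3  0.6] -0.0082
-11 [0.8 0.3 0.7] -0.0112
-14 [ 1.4 -1.2  0. ] -0.0142
-17 [ 0.2 -0.2 -0.4] -0.0172
-20 [-0.1 -0.2  0.1] -0.0202
-23 [0.2 0.5 0.6] -0.0232
-26 [-0.1  0.6  5.1] -0.0255
14.3917
```

Contact came at TCP z = -24.5 mm, so the tips are 24.5 mm above the nominal TCP. I'll redo the catch push with that correction.

```bash
echo 'TIP=24.5  # mm tips above nominal TCP' >> h.py
python3 - <<'E'
from h import *; from bench import *
Wt=lambda x,y,z: W(x,y,z-TIP)
manip.move_l(Wt(-79,-150,110),vel=0.25)
manip.move_l(Wt(-79,-66,110),vel=0.25)
manip.move_l(Wt(-79,-66,68),vel=0.15)
for y in (-84,-92,-100,-108,-116,-124):
    manip.move_l(Wt(-79,y,68),vel=0.07); print(y,np.round(readout.get_wrist_force(),2))
manip.move_l(Wt(-79,-110,120),vel=0.2)
print(readout.get_clock())
cv2.imwrite("pics/w5.png",read_camera("wrist"));a=read_camera("scene")[150:255,275:405]
cv2.imwrite("pics/c5.png",cv2.resize(a,None,fx=6,fy=5.5,interpolation=cv2.INTER_CUBIC))
E
```

```text
-84 [-0.37  0.75 -0.33]
-92 [-0.48  0.33 -0.15]
-100 [ 0.86 -0.38 -0.33]
-108 [0.13 0.79 0.37]
-116 [0.3  0.2  0.23]
-124 [-0.03 -0.08  0.47]
18.2667
```

View pics/c5.png

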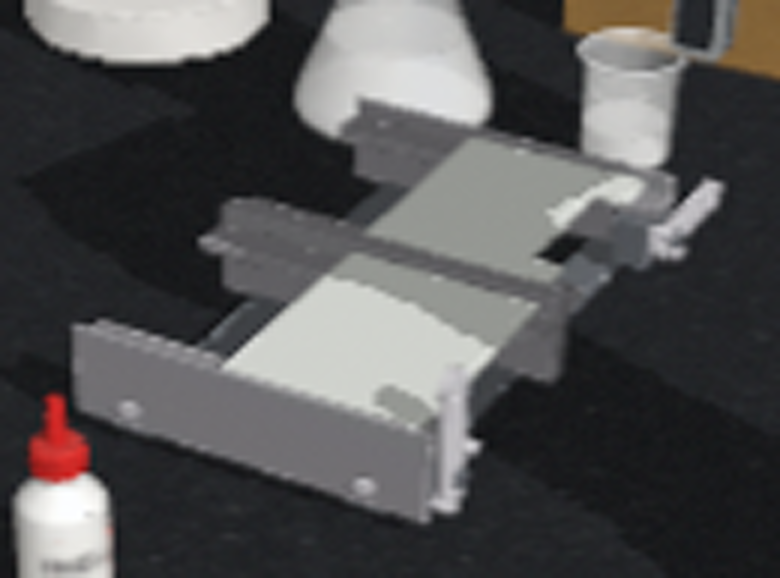

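View pics/w5.png

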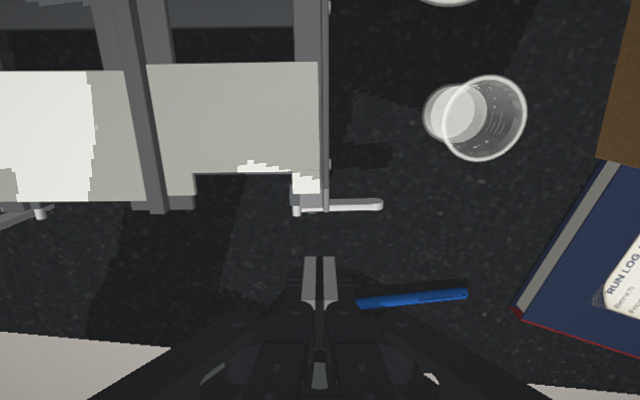

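The catch now lies out to the right in both views (wrist (300–382,206), scene crop (650–720,220)), and the other catch is upright. Next I dip in behind the plate and push.

Run:
```python
from h import *; from bench import *
cm=camera_model("wrist")
print("lying 1.6 / 1.1:",[proj(cm,[W(-78.5,-101-52*np.sin(a),28+52*np.cos(a))]).round().tolist() for a in (1.6,1.1)])
print("rear,front ears", (w2rack(p,ray(cm,[[148,65],[318,62],[180,195],[305,193]],.05))*1000).round(1).tolist())
print("rack front (center ledge corner exp -75,-21), outer wall", (w2rack(p,ray(cm,[[195,209]],.045))*1000).round(1).tolist(),(w2rack(p,ray(cm,[[326,210]],.053))*1000).round(1).tolist())
Wt=lambda x,y,z: W(x,y,z-TIP)
manip.move_l(Wt(48,-59,120),vel=0.25)
manip.move_l(Wt(48,-59,60),vel=0.2)
manip.move_l(Wt(48,-59,39),vel=0.08)
print(np.round(readout.get_wrist_force(),2),readout.get_clock())
cv2.imwrite("pics/s6.png",cv2.resize(read_camera("scene")[120:255,275:425],None,fx=5,fy=4.4,interpolation=cv2.INTER_CUBIC))
cv2.imwrite("pics/t6.png",cv2.resize(read_camera("top")[100:230,290:440],None,fx=5,fy=4.5,interpolation=cv2.INTER_CUBIC))
```

```text
lying 1.6 / 1.1: [[[378.0, 206.0]], [[376.0, 219.0]]]
rear,front ears [[15.2, -12.1, 50.0], [17.0, -109.4, 50.0], [-62.8, -20.1, 50.0], [-61.3, -101.0, 50.0]]
rack front (center ledge corner exp -75,-21), outer wall [[-74.2, -26.7, 45.0]] [[-71.9, -114.5, 53.0]]
[ 0.46 -0.16 -0.31] 19.925
```

View pics/s6.png

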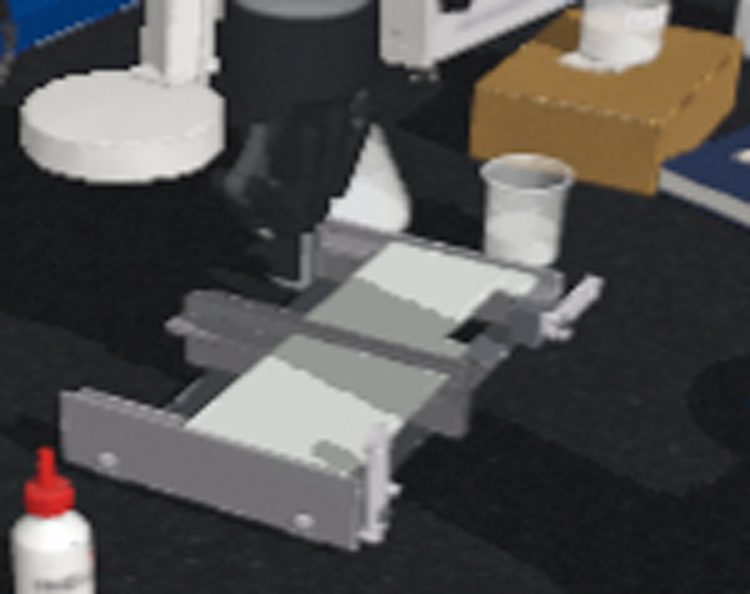

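View pics/t6.png

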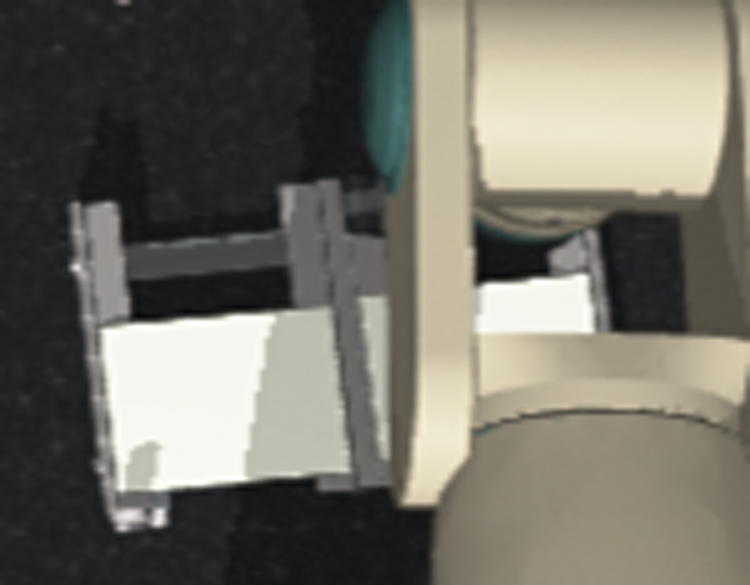

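Run:
```python
from h import *; from bench import *
s=camera_model("scene"); e=np.array(readout.get_eef_pos())
print("tip proj crop",((proj(s,e+[0,0,.0245])-[275,120]+.5)*[5,4.4]).round())
Wt=lambda x,y,z: W(x,y,z-TIP)
manip.move_l(Wt(30,-59,39),vel=0.1); print(np.round(readout.get_wrist_force(),2))
for x in (15,5,-4): manip.move_l(Wt(x,-59,39),vel=0.05); print(x,np.round(readout.get_wrist_force(),2))
print(readout.get_clock())
im=read_camera("scene"); cv2.imwrite("pics/s7full.png",im)
cv2.imwrite("pics/s7.png",cv2.resize(im[150:240,320:410],None,fx=6.5,fy=6.5,interpolation=cv2.INTER_CUBIC))
for X in [[-75,-21,45],[-75,-93,45],[-75,-5,53],[-75,-109,53]]: print(X,((proj(s,W(*X))-[320,150]+.5)*6.5).round())
for f in (-61,-90,-100,-110): print(f,[((proj(s,W(f,y,50))-[320,150]+.5)*6.5).round()[0].tolist() for y in (-7,-25,-89,-107)])
```

```text
tip proj crop [[293. 281.]]
[0.6  0.   0.27]
15 [ 0.29  1.24 -0.33]
5 [ 0.51  1.13 -0.23]
-4 [-0.21  0.23  0.23]
21.4917
[-75, -21, 45] [[337. 343.]]
[-75, -93, 45] [[417. 253.]]
[-75, -5, 53] [[319. 346.]]
[-75, -109, 53] [[436. 216.]]
-61 [[286.0, 339.0], [307.0, 315.0], [380.0, 236.0], [399.0, 215.0]]
-90 [[360.0, 362.0], [381.0, 338.0], [451.0, 257.0], [470.0, 235.0]]
-100 [[386.0, 370.0], [407.0, 346.0], [476.0, 264.0], [495.0, 242.0]]
-110 [[413.0, 379.0], [433.0, 354.0], [501.0, 271.0], [519.0, 250.0]]
```

View pics/s7.png

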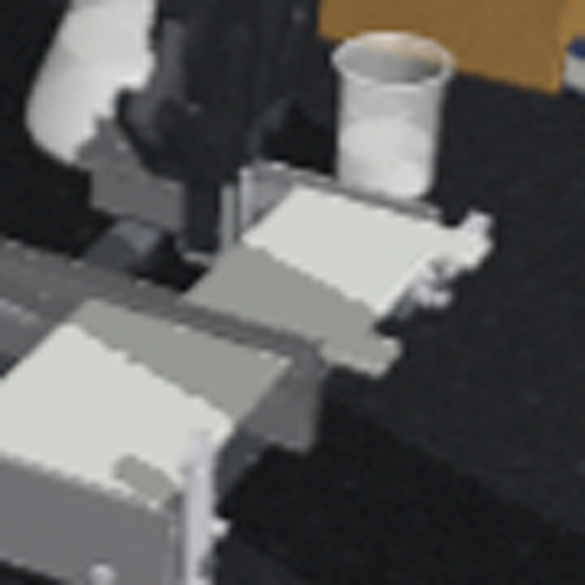

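The ears now hang out to rack x ≈ -98 mm (near ear tip at crop (382,374)–(402,350), prediction for -100 at (386,370)–(407,346)). I'll push 4 mm more, back off, retreat and check with top view.

Run:
```python
from h import *; from bench import *
Wt=lambda x,y,z: W(x,y,z-TIP)
manip.move_l(Wt(-8,-59,39),vel=0.03)
manip.move_l(Wt(15,-59,39),vel=0.08)
manip.move_l(Wt(20,-59,150),vel=0.2)
manip.move_l(Wt(-20,-160,230),vel=0.3)
manip.move_j([-1.192,0.052,1.401,0,1.689,1.392])
print(readout.get_clock(),np.round(readout.get_wrist_force(),2))
t=read_camera("top"); s=read_camera("scene")
cv2.imwrite("pics/t8full.png",t);cv2.imwrite("pics/s8full.png",s)
cv2.imwrite("pics/t8.png",cv2.resize(t[125:225,295:425],None,fx=6,fy=6,interpolation=cv2.INTER_CUBIC))
cv2.imwrite("pics/s8.png",cv2.resize(s[150:240,320:410],None,fx=6.5,fy=6.5,interpolation=cv2.INTER_CUBIC))
```

```text
25.3583 [0.52 0.56 0.01]
```

View pics/t8.png

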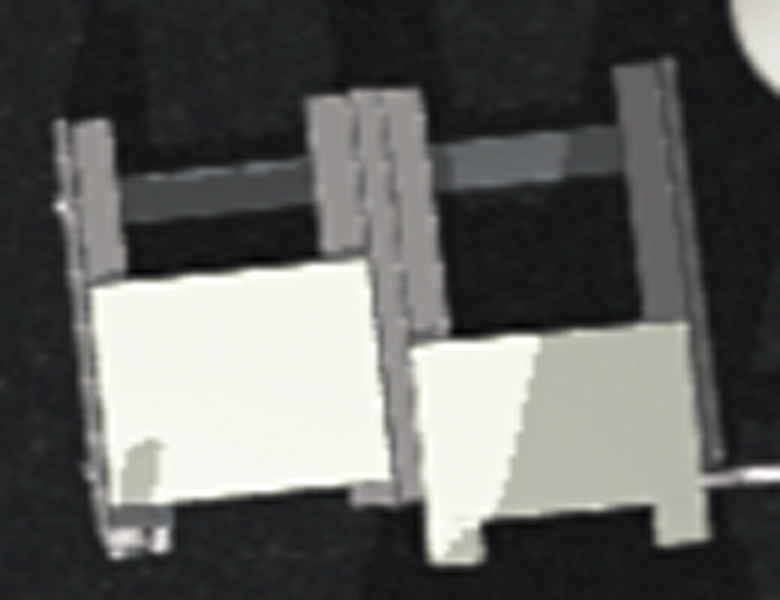

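View pics/s8.png

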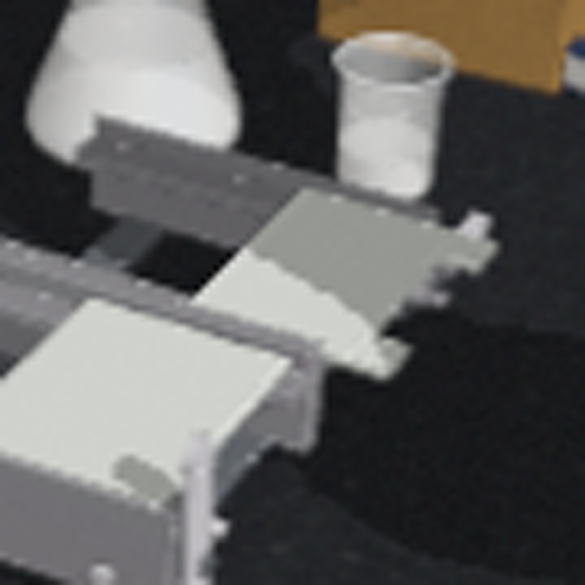

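View pics/t8full.png

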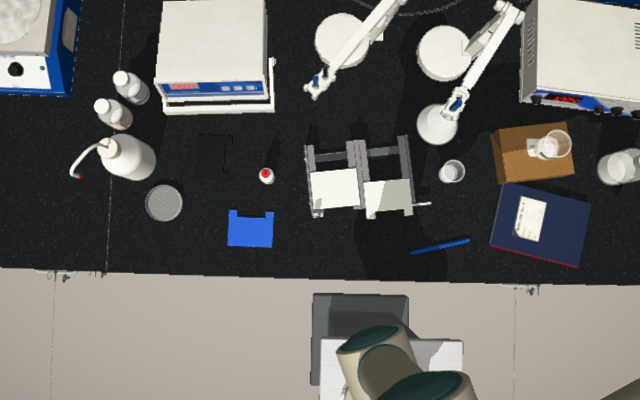

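Run:
```python
from h import *; from bench import *
cm=camera_model("top")
g=lambda u:(w2rack(p,ray(cm,(np.array(u,float)+.5)/6-.5+[295,125],.05))*1000).round(1).tolist()
print("rear; ear tips",g([[412,348],[686,323],[430,566],[484,563],[658,546],[710,540]]))
a,b=cv2.imread("pics/top0.png"),cv2.imread("pics/t8full.png")
for n,(x,y) in dict(beaker=(452,171),bottle=(267,176),plain=(335,187)).items():
    print(n,cv2.phaseCorrelate(*[cv2.cvtColor(i[y-16:y+16,x-16:x+16],6).astype(np.float32) for i in (a,b)]))
```

```text
rear; ear tips [[-20.1, -7.2, 50.0], [-20.2, -107.0, 50.0], [-98.8, -5.6, 50.0], [-99.6, -25.0, 50.0], [-99.5, -88.1, 50.0], [-99.1, -107.1, 50.0]]
beaker ((-0.03392791414097118, -0.031667523056956526), 0.9827559220138937)
bottle ((-0.028014055091173162, -0.027969340335676662), 0.9785657561151311)
plain ((-0.006570437560085907, 0.006676307660079317), 0.9989892052253708)
```

Front is at -99.5 mm (limits -90 to -115) with the plate square and flat, and nothing else moved. Handing in.

Run:
```python
from bench import *
job.hand_in(); print(readout.get_clock())
```

```text
the job is handed in; nothing more can be done
the job is handed in; nothing more can be done
```

The notched plate was in the right lane. I pushed the right catch over outwards with the shut fingertips, pushed the plate forward from behind, backed the arm off and handed the job in at about 25.5 s of the 42 s allowed.

**Last checks:**
- **Plate:** its front ears are about 24–25 mm past the ledge ends (rack x ≈ -99.5 mm; the limits are -90 to -115 mm). Its rear edge is at about -20 mm, square in the lane. It looks flat in both views; I did not measure tilt or height.
- **Catches:** the right catch lies level, matching the projection for 1.6 rad. The left catch is still upright.
- **Other objects:** the plain plate, beaker and dropper bottle show less than 0.05 px of shift in the top view.

**What failed or disagreed:**
- **Catch pushes:** the first two passed over the top of the catch without touching it. A touch-down on the worktop showed the real fingertips sit about 24.5 mm above the nominal TCP. The third push, corrected for that, worked.
- **Rack position:** the wrist camera put the rack about 4 mm further to its -y side than the top camera did. That was within my margins.
- **Final push:** just before it I read the front at about -98 mm from the scene view. The last 4 mm push left it at -99.5 mm from the top view, so the two cameras differ by about 2 mm.

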